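# Clamp a bush in the V block of a feed stage

### The arm

A 6-joint arm with a two-finger parallel gripper is mounted at the origin on a cart in front of the work surface, level with it; the furniture and walls round the work are solid. World frame = base frame: x ahead of the robot, y to its left, z up, the work surface at z = 0. Lengths are in mm, angles in rad, forces in N, time in s.
With the tool pointing down it reaches from about 275 to 775 mm from the base axis. Payload 14.6 kg.
Tool frame: the origin (TCP) lies on the centre line of the jaws, within the pads' length; the fingertips stand 22 mm ahead of it and the grasp point (between the pads) lies 3 mm ahead of it (arm.tip_reach is the z of the fingertips in the tool frame, in mm); z points along the fingers, y is the line along which they close (so a half turn about z gives the same grasp; the last joint's range is limited). The gripper opens to 85 mm and grips with 20 to 120 N. Pads are 22 mm wide; open, the fingers measure 114 mm over their backs; the gripper's body (76 mm by 85 mm) begins 54 mm behind the grasp point. The pads swing forward as they close: fully open they stand 13 mm farther back than shut.
Start: joints at [1.1, 0.263, -0.048, 1.259, 0, 1.415], TCP at [163.058, 499.04, 253.278] pointing down, gripper open.
Joint ranges: [-2.65, 2.65], [-0.89, 1.7], [-1.18, 1.37], [-2.13, 2.11], [-1.35, 1.29], [-3.14, 3.14]. Speed limits (rad/s): [1.89, 1.89, 2.57, 2.79, 3.14, 3.14].

### API

Orientations are given as a rotation vector (axis times angle).
In Python, from rig import telemetry, get_image, camera_params, order, models, arm gives the robot as it stands.
- The arm moves only by the tool jog_arm, never from a script. Its argument "targets" is a list of rows, each a list of 5 numbers: the shift along the tool's x, y, z in units of 0.4 m (1.0 is 0.4 m), then the turn about the tool's z in units of 60 degrees (1.0 is 60 degrees), then the closure, from 0 (fully open) to 1 (shut). In form: [[tx, ty, tz, turn, claw], ...]. A call has 1 to 10 rows; each row is the pose to reach, as a shift and turn from the pose commanded when the call began, along the tool's axes at that moment; what a row does not reach only later rows make up. A row lasts 1/10 s, in which the tool goes at most 50 mm and 8.59 degrees, less where a joint would pass 70% of its speed; a pose out of reach is approached as far as the arm can. A call with a number of a shift or a turn outside -1 to 1 is refused whole. A call with a gripper value outside its range is refused whole. The fingers move at their own pace and stop on an object; "force" is the grip in N (left out, the last holds). Time passes only in rows, so rows that repeat a pose let the fingers close. It gives the time, the measured TCP pose, the force, the opening and the grip force at its end, in the units of the state.
- telemetry.read_state(): the state, without advancing time (a new reading comes with each control period).
- get_image(name): name is "scene" or "top"; returns (picture, depth): 400x640x3 uint8, red, green, blue; 400x640 float32, mm along the optical axis (not along the pixel's ray), 0 where there is no reading.
- camera_params(name): a dict with "camera_matrix" (3x3 intrinsics, pixels), "R" (3x3) and "t" (3): a world point X has camera coordinates R X + t. Camera axes: x right, y down, z forward; pixel columns grow to the right and rows downward; lengths in mm; the calibration is good to about 2 mm. A picture is of the moment at which its call begins. camera_params takes no time and is no camera call.
- order.finish_job(): hands the job in; it is judged then, once.
Trained networks look in the newest picture that a camera, given by its name, has taken for a name from the list of things; names that differ only in an ending like _2 or _b are one class to them, and where a whole thing is asked for, a point or a joint stands for the part that bears it (a point fixed in the world has none). Each returns a list of dicts, best first, with "confidence" (0 to 1); they miss things now and then, are a little off and sometimes report something else, mostly with a low value. They report only what shows in the picture. A call takes as long as a camera call. They do not tell look-alikes from the thing itself.
- models.find_in(camera, name): "rect" ([centre column, centre row, width, height] in pixels, round what is visible of it).
- models.tip_of(camera, name): "point" ([column, row] in pixels: a listed point, or the origin of a listed thing).
The state is a dict: "time_s": time; "joint_pos": joint angles; "qd": joint speeds; "effort": joint torques, N m; "tool_pos": TCP position; "ee_rot": TCP orientation; "force": force on the tool from outside, world axes, zero at the start; "ft_torque": the same for the moment, N m; "gripper_width": finger opening in mm; "gripper_force": force on a finger pad.
Only numpy, scipy, OpenCV 4.12 (cv2) and the standard library are available. Lean on these libraries where they do the work, as an engineer would, in place of code of your own. Each camera call takes 0.05 s, during which the arm holds its last target. There are 200 camera calls.

### The job

Stand the plain steel bush on the bed of the clamping stage, between the V block and the moving jaw. Then turn the feed knob clockwise, moving your hand along with it as its carriage travels, until the jaw has pushed the bush fully home into the V and holds it snugly; do not crush it, and move the carriage only by its knob. Let go and leave the clamp tight and the other parts where they are.

Things in the scene. Friction and masses are not known exactly. Their poses are not given: they have to be found in the camera images.
- bush: loose plain round steel bush (a short grey tube, standing upright), 22 mm diameter, 17 mm tall, about 30 g, no flange; origin at the centre of its underside, z up along its axis. The smallest of the three loose round parts in front of the stage. Its colliding shape is solid.
- bearing: bystander: ball bearing lying flat, 37 mm diameter, 12 mm thick; origin at the centre of its underside; leave it where it is
- flange_ring: bystander: flanged ring lying on its flange, 62 mm diameter, 19 mm tall; origin at the centre of its underside; leave it where it is
- feed_stage: aluminium stage screwed to the bench: a flat bed 92 mm (x) by 250 mm (y), 12 mm thick; origin at the centre of its underside; its +y is the feed direction, from the carriage to the V block, its z is up. Two low rails (8 mm wide, 10 mm high) stand at x = -41 and +41 mm from y = -124 to +11 mm; the carriage runs between them.
- v_block: steel V block fixed at the +y end of the bed, 58 mm wide, 13 mm high above the bed; a 90 degree V opens towards the jaw (to -y). The V's faces begin about 4 mm on the -y side of the seat point (mouth about 40 mm wide) and stand on both sides of it. The faces of V and jaw are ground smooth and oiled, so a bush pushed against them slides to the middle of the V
- bush_seat (a point): point on the bed's top surface (12 mm above the bench) where the centre of the bush's underside lies when it is fully home in the V; axes as feed_stage; 70 mm from the stage's origin along +y. A bush set down about 23 mm short of it (to -y) leaves room for fingers that close along the stage's x
- slide_block: the moving jaw block on the carriage: aluminium block 72 mm wide, 45 mm high above the bench, with a flat steel jaw 40 mm wide whose top is 14 mm above the bed. Origin on the bed's top surface in the plane of the jaw's front face, on the centre line; the jaw faces +y of the stage, the block reaches 86 mm back from it. Do not push this block by hand: it is moved by its knob
- feed_knob_grip (a point): centre of the bar of the black feed knob, on its axis, 79 mm above the bench; the bar is 42 mm long (along the point's x), 12 mm thick (along y), 40 mm high, from 55 to 95 mm above the bench, on a disc of 38 mm diameter. The vertical axis of the knob stands 50 mm behind the jaw's front face, on the carriage, and travels with it
- feed_knob (a joint): knob angle, rad, grows clockwise seen from above, 0 to 3.44, starts at 0 to 0.75. Rack and pinion: each rad feeds knob, block and jaw 18 mm along the stage's +y. Turning free takes about 0.13 N m; no spring, friction holds it. With the bush home it is stiff: each N of clamping adds 0.018 N m. 10 to 15 N while turning is snug; about 7 N of it stays when let go
Things that resemble listed ones, but are neither listed nor needed, are in the scene too. Of the things that look like the bush, take the one that is farthest to the robot's left at the start.

How it is judged (in metres and radians):
On the way:
1. the bush stands on the bed between jaw and V block, let go (x of bush in the frame of bush_seat between -0.018 and 0.018 m and y of bush in the frame of bush_seat between -0.052 and 0.004 m and z of bush in the frame of bush_seat between -0.003 and 0.003 m and angle between bush's own z axis and vertical below 0.1 rad and contact force between the fingers and bush below 0.3 N), for 0.2 s.
At the end, for the whole second after the job is handed in: the bush stands upright on the bed (tilt under 0.08 rad), within 2.5 mm of its seat in the V, pressed by the jaw and against the V with more than 2.5 N each; knob and bush at rest and let go (contact force between bush and slide_block above 2.5 N and contact force between bush and v_block above 2.5 N and horizontal distance between bush and bush_seat below 0.0025 m and z of bush in the frame of bush_seat below 0.003 m and angle between bush's own z axis and vertical below 0.08 rad and velocity of joint feed_knob between -0.05 and 0.05 rad/s and linear speed of bush below 0.01 m/s); the robot touches nothing.
It fails at once if the jaw squeezes the bush with more than 40 N (contact force between bush and slide_block above 40 N).
It fails at once if the robot pushes the carriage block itself (more than 8 N) instead of its knob (contact force between any of the fingers, the arm and slide_block above 8 N).
It fails at once if the bearing or the flanged ring is moved more than 20 mm (distance of any of bearing, flange_ring from where it was at the start of the episode above 0.02 m).
It also fails if it takes over 72 s, if anything falls off the work surface, if the arm or the gripper's body presses on something with over 40 N, if the wrist force passes 120 N, or if a joint passes its speed limit or range.

## Working session

There is one attempt and no reset: what is moved stays moved. The work goes in short steps, Python scripts to look and compute and a tool call to move; the robot and the scene stay as the last step left them, time stands still between calls to the robot, and variables do not carry over. Pictures are saved under pics/ and viewed, at most 10 in all, crops included, and the job is handed in when it is done.

Besides the shell and the picture viewer there is one more tool, called after "Emit:" by a JSON object that holds its "fn" and its "kwargs". jog_arm: Moves the arm, as the interface text tells. Its arguments: {"type":"object","properties":{"targets":{"type":"array"},"force":{"type":"number"}},"required":["targets"]}

```bash
mkdir -p pics; ls
cat > h.py <<'E'
import numpy as np, cv2
from rig import telemetry, get_image, camera_params, order, models, arm
def unproj(cam,px,z):
    "pixel -> world point on plane z (mm)"
    p=camera_params(cam);K=np.array(p["camera_matrix"]);R=np.array(p["R"]);t=np.array(p["t"]).ravel()
    d=R.T@np.linalg.solve(K,[px[0],px[1],1.]);c=-R.T@t
    return c+d*(z-c[2])/d[2]
def proj(cam,X):
    p=camera_params(cam);q=np.array(p["camera_matrix"])@(np.array(p["R"])@np.asarray(X,float)+np.array(p["t"]).ravel())
    return q[:2]/q[2]
def cloud(cam,depth):
    p=camera_params(cam);K=np.array(p["camera_matrix"]);R=np.array(p["R"]);t=np.array(p["t"]).ravel()
    v,u=np.mgrid[:depth.shape[0],:depth.shape[1]]
    P=np.stack([(u-K[0,2])/K[0,0]*depth,(v-K[1,2])/K[1,1]*depth,depth],-1)
    W=(P-t)@R; W[depth<=0]=np.nan
    return W
def shot(cam,name):
    im,d=get_image(cam);cv2.imwrite(f"pics/{name}.png",cv2.cvtColor(im,cv2.COLOR_RGB2BGR));np.save(f"pics/{name}.npy",d);return im,d
def local(dx,dy,dz=0):
    "world shift -> tool units"
    from scipy.spatial.transform import Rotation as Ro
    s=telemetry.read_state();return Ro.from_rotvec(s["ee_rot"]).inv().apply([dx,dy,dz])/400
E
python3 - <<'E'
from h import *
for c in("scene","top"):
    shot(c,c+"0")
    p=camera_params(c);print(c,(-np.array(p["R"]).T@np.array(p["t"]).ravel()).round())
    for n in("bush","bearing","flange_ring","feed_stage","v_block","slide_block"):
        print(n,[(np.round(r["rect"]).tolist(),round(r["confidence"],2)) for r in models.find_in(c,n)][:5])
    for n,z in(("bush",0),("bush_seat",12),("slide_block",12),("feed_knob_grip",79),("feed_stage",0)):
        print(n,[(np.round(r["point"]).tolist(),unproj(c,r["point"],z).round().tolist(),round(r["confidence"],2)) for r in models.tip_of(c,n)][:4])
print(telemetry.read_state())
E
```

```text
pics
scene [-87. 265. 587.]
bush [([355.0, 267.0, 18.0, 21.0], 0.77), ([246.0, 275.0, 16.0, 18.0], 0.63), ([270.0, 236.0, 10.0, 15.0], 0.58), ([316.0, 282.0, 13.0, 14.0], 0.57)]
bearing [([318.0, 244.0, 21.0, 17.0], 0.65)]
flange_ring [([409.0, 218.0, 37.0, 25.0], 0.59)]
feed_stage [([306.0, 177.0, 134.0, 87.0], 0.62)]
v_block [([268.0, 192.0, 33.0, 26.0], 0.96), ([317.0, 244.0, 24.0, 20.0], 0.17)]
slide_block [([318.0, 170.0, 51.0, 34.0], 0.7)]
bush [([316.0, 286.0], [372.0, 20.0, 0.0], 0.59), ([350.0, 267.0], [382.0, -47.0, 0.0], 0.55), ([243.0, 279.0], [437.0, 115.0, 0.0], 0.48)]
bush_seat [([278.0, 194.0], [594.0, -16.0, 12.0], 0.88), ([276.0, 188.0], [611.0, -19.0, 12.0], 0.38)]
slide_block [([299.0, 180.0], [615.0, -69.0, 12.0], 0.83)]
feed_knob_grip [([321.0, 144.0], [618.0, -118.0, 79.0], 0.77)]
feed_stage [([305.0, 186.0], [608.0, -79.0, 0.0], 0.89)]
top [323. -42. 921.]
bush [([285.0, 218.0, 10.0, 12.0], 0.47), ([323.0, 284.0, 12.0, 11.0], 0.47)]
bearing [([314.0, 245.0, 24.0, 19.0], 0.76)]
flange_ring [([400.0, 260.0, 30.0, 31.0], 0.65), ([312.0, 169.0, 20.0, 30.0], 0.61)]
[... 572 characters left out ...]
3.0, 0.0], 0.91)]
{'time_s': 1.2, 'joint_pos': array([ 1.09969111e+00,  2.63079420e-01, -4.83209581e-02,  1.25939743e+00,
        1.61422122e-06,  1.41548576e+00]), 'qd': array([ 0.00101438, -0.00105529, -0.0015905 , -0.00155703, -0.00048802,
       -0.00088949]), 'effort': array([ 1.03109305e-03, -6.37437129e+01,  3.84768820e+01,  1.41206114e-03,
       -2.13537496e-04,  1.04320947e-06]), 'tool_pos': array([163.05672203, 499.02887287, 253.2812553 ]), 'ee_rot': array([-4.93990117e-01, -3.10250957e+00,  1.43347943e-06]), 'force': array([ 0.56194091,  0.13648542, -0.09594445]), 'ft_torque': array([-0.00531413,  0.0016486 , -0.02641714]), 'gripper_force': 0.0, 'gripper_width': 85.4181163545583}
```

Run:
```python
import cv2,numpy as np
a=cv2.imread("pics/top0.png")[120:310,210:440];b=cv2.imread("pics/scene0.png")[130:310,220:440]
a=cv2.resize(a,(690,570),interpolation=cv2.INTER_CUBIC);cv2.imwrite("pics/a.png",a)
b=cv2.resize(b,(704,576),interpolation=cv2.INTER_CUBIC);cv2.imwrite("pics/b.png",b)
```

```text
(no output)
```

View pics/a.png

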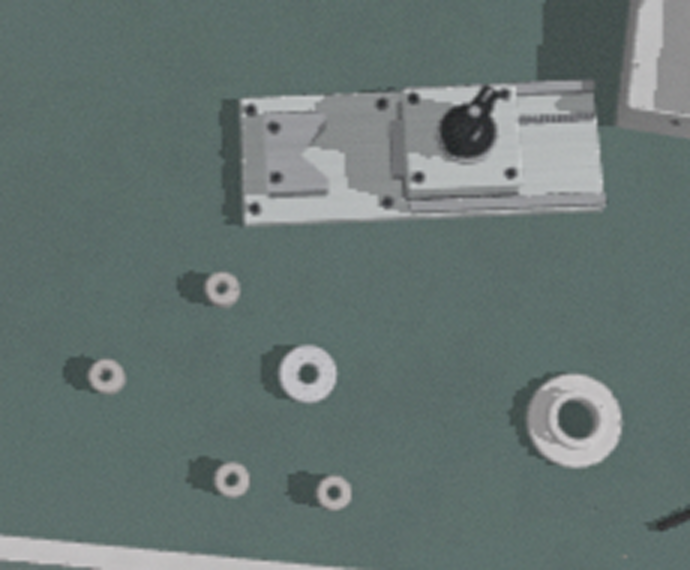

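View pics/b.png

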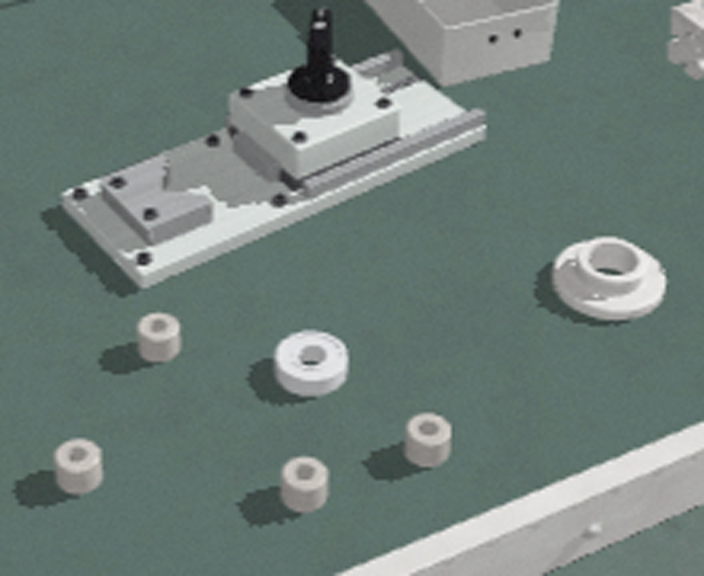

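Top crop: four bush look-alikes at crop (106,376), (222,288), (232,480) and (333,492). The bearing is at (308,374), the ring at (575,420), the V block at (290,155) and the knob at (468,130). The bush meant is the one at (106,376), full-image top (245,245) and scene (244,275). It has the largest +y (about 111 mm), so it is farthest left, and both crops show it plain and upright.

Run:
```python
from h import *
for c in("top","scene"):
    W=cloud(c,np.load(f"pics/{c}0.npy"));x,y,z=W[...,0],W[...,1],W[...,2]
    print(c,"bench z",np.nanmedian(z[(abs(x-450)<60)&(abs(y-30)<80)]))
    m=(x>400)&(x<460)&(y>85)&(y<140)&(z>12)&(z<25)
    print("bush",m.sum(),np.nanmean(W[m],0).round(1),np.nanmin(W[m],0).round(1),np.nanmax(W[m],0).round(1))
    def rect(n,zl,zh,yl=-250,yh=80,xl=520,xh=720):
        m=(x>xl)&(x<xh)&(y>yl)&(y<yh)&(z>zl)&(z<zh);P=W[m]
        if len(P)<4: print(n,"none");return
        (cx,cy),(w,h),a=cv2.minAreaRect(P[:,:2].astype(np.float32))
        print(n,len(P),"c",round(cx,1),round(cy,1),"size",round(w,1),round(h,1),"ang",round(a,2),"z",P[:,2].mean().round(1))
    rect("stage",7,60,yl=-215);rect("bed",9,15,yl=-40);rect("vblock",22,29,yl=-25);rect("block",40,50,yl=-215);rect("bar",85,105,yl=-215);rect("disc",52,60,yl=-215)
    rect("box",20,200,-330,-195,480,800)
# top-view outlines on color image
im=cv2.imread("pics/top0.png");
for n,px,zz in(("bTL",(290,152.7),12),("bBL",(291,195),12),("bTR",(408.3,147.3),12),("bBR",(411,189.3),12),("bush",(245.3,245.3),17)):
    print(n,unproj("top",px,zz).round(1))
print("bush scene",unproj("scene",(244.4,271.8),17).round(1))
```

```text
top bench z -0.6764571989115171
bush 78 [434.  109.1  16.4] [423.8  98.5  12.9] [444.2 119.3  20.7]
stage 4891 c 610.8 -88.5 size 93.1 250.3 ang 8.11 z 22.2
bed 945 c 598.7 -4.7 size 92.1 81.0 ang 7.54 z 11.6
vblock 446 c 598.4 -1.5 size 59.1 41.6 ang 5.57 z 24.7
block 935 c 614.4 -113.1 size 72.6 78.1 ang 8.32 z 44.6
bar 135 c 614.6 -116.3 size 11.9 41.8 ang 57.38 z 93.7
disc 138 c 613.3 -116.5 size 36.7 34.8 ang 85.45 z 57.1
box 730 c 690.0 -254.4 size 115.3 226.7 ang 86.44 z 34.7
scene bench z -0.3239925365582817
bush 139 [433.3 112.9  16.2] [423.5 101.2  12.1] [445.5 123.3  19.4]
stage 4237 c 610.7 -85.2 size 96.3 251.8 ang 7.45 z 23.2
bed 806 c 598.9 -2.7 size 95.3 85.0 ang 6.5 z 11.9
vblock 415 c 598.5 0.7 size 61.0 42.8 ang 7.36 z 24.9
block 677 c 613.5 -110.8 size 73.6 80.3 ang 7.48 z 44.8
bar 104 c 614.1 -113.5 size 11.8 42.5 ang 58.32 z 93.1
disc 131 c 613.2 -111.8 size 38.2 38.4 ang 59.37 z 57.1
box 1108 c 690.5 -253.0 size 112.8 226.5 ang 86.05 z 33.4
bTL [637.4  40.7  12. ]
bBL [546.   28.7  12. ]
bTR [ 673.2 -207.6   12. ]
bBR [ 581.6 -217.5   12. ]
bush [433.  108.1  17. ]
bush scene [434.2 111.6  17. ]
```

Stage centre is about (610.8, -87), yaw about 8°, seat about (601, -17.7), knob about (614, -115), bar long axis about -32.6° (knob about 0.7 rad). These agree with the sizes and heights given. Moving above the bush.

Emit:
{"fn": "jog_arm", "kwargs": {"targets": [[-0.944,-0.716,0.25,1,0.3],[-0.944,-0.716,0.25,1,0.3],[-0.944,-0.716,0.25,1,0.3],[-0.944,-0.716,0.25,1,0.3],[-0.944,-0.716,0.25,1,0.3],[-0.944,-0.716,0.25,1,0.3],[-0.944,-0.716,0.25,1,0.3],[-0.944,-0.716,0.25,1,0.3],[-0.944,-0.716,0.25,1,0.3],[-0.944,-0.716,0.25,1,0.3]], "force": 25}}

```text
time_s: 2.2
tool_pos: [434.3, 107.0, 152.8]
ee_rot: [1.981, 2.438, 0.0]
force: [0.3, 0.6, -0.1]
gripper_width: 59.5
gripper_force: 0.0
```

```bash
cat >> h.py <<'E'
def goto(x,y,z,yaw):
    "move numbers to put TCP at x,y,z with tool y at yaw deg"
    from scipy.spatial.transform import Rotation as Ro
    s=telemetry.read_state();p=s["tool_pos"];R=Ro.from_rotvec(s["ee_rot"]).as_matrix();a=np.degrees(np.arctan2(R[1,1],R[0,1]))
    t=(a-yaw+90)%180-90
    print("t",s["time_s"],"pos",p.round(1),"yaw",a.round(2),"w",round(s["gripper_width"],1),"q6",s["joint_pos"][5].round(2),"f",np.round(s["force"],1),"tq",np.round(s["ft_torque"],2))
    print("move",(R.T@(np.array([x,y,z])-p)/400).round(4),"turn",round(t/60,4))
E
python3 -c "
from h import *
goto(433.7,110,24,8)"
```

```text
t 2.2 pos [434.3 107.  152.8] yaw 11.81 w 59.5 q6 1.42 f [ 0.3  0.6 -0.1] tq [ 0.1  -0.01 -0.03]
move [ 7.800e-03 -1.000e-04  3.221e-01] turn 0.0635
```

Emit:
{"fn": "jog_arm", "kwargs": {"targets": [[0.008,0,0.1,0.064,0.35],[0.008,0,0.2,0.064,0.35],[0.008,0,0.27,0.064,0.35],[0.008,0,0.3,0.064,0.35],[0.008,0,0.322,0.064,0.35],[0.008,0,0.322,0.064,0.35]]}}

```text
time_s: 2.8
tool_pos: [432.1, 112.7, 23.9]
ee_rot: [-2.059, -2.372, 0.001]
force: [0.2, -0.9, 0.7]
gripper_width: 55.6
gripper_force: 0.0
```

Run:
```python
from h import *
shot("scene","g");goto(433.7,110,24,8);print(proj("scene",[433.7,110,17]),arm.tip_reach)
b=cv2.imread("pics/g.png")[190:340,150:350];cv2.imwrite("pics/g2.png",cv2.resize(b,(800,600),interpolation=cv2.INTER_CUBIC))
```

```text
t 2.85 pos [432.5 112.7  24.6] yaw 8.07 w 55.6 q6 1.5 f [ 0.  -0.5  0.4] tq [-0.02 -0.01 -0.05]
move [-0.0071  0.0021  0.0015] turn 0.0012
[245.48747403 271.67077156] 22.0
```

View pics/g2.png

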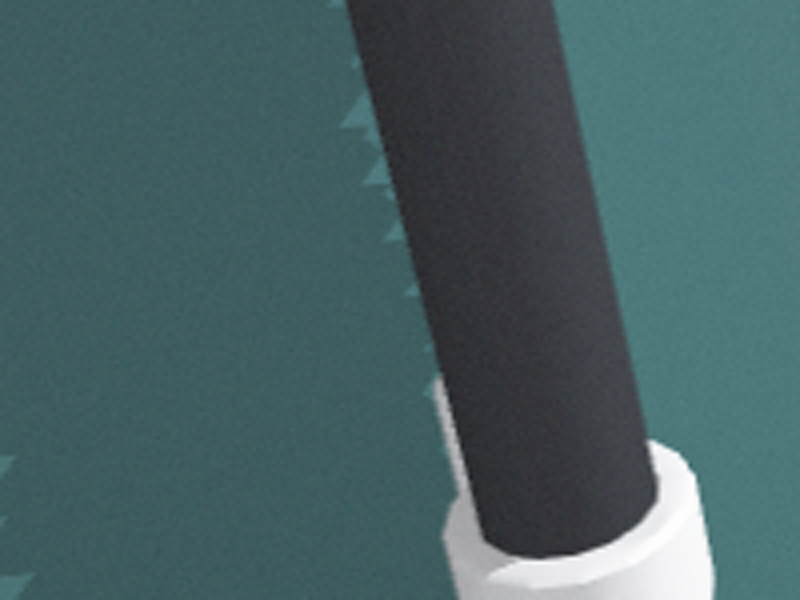

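The crop only shows the arm hiding the bush, which is uninformative. The measured pose fits, so I correct 2.7 mm and close.

Emit:
{"fn": "jog_arm", "kwargs": {"targets": [[-0.007,0.002,0,0,0.35],[-0.007,0.002,0,0,1],[-0.007,0.002,0,0,1],[-0.007,0.002,0,0,1],[-0.007,0.002,0,0,1],[-0.007,0.002,0,0,1],[-0.007,0.002,0,0,1]]}}

```text
time_s: 3.55
tool_pos: [433.9, 110.0, 25.0]
ee_rot: [2.059, 2.372, 0.001]
force: [-2.0, -0.0, 7.2]
gripper_width: 20.4
gripper_force: 24.8
```

```bash
python3 -c "
from h import *
goto(604.2,-40.5,120,8)"
```

```text
t 3.55 pos [433.9 110.   25. ] yaw 8.06 w 20.4 q6 1.5 f [-2.  -0.   7.2] tq [-0.09  0.24  0.03]
move [-0.4322  0.3691 -0.2371] turn 0.0011
```

Emit:
{"fn": "jog_arm", "kwargs": {"targets": [[0,0,-0.02,0,1],[0,0,-0.08,0,1],[0,0,-0.16,0,1],[0,0,-0.24,0,1],[0,0,-0.24,0,1]]}}

```text
time_s: 4.05
tool_pos: [435.3, 110.2, 124.3]
ee_rot: [2.057, 2.369, 0.006]
force: [0.5, 0.1, -0.2]
gripper_width: 20.7
gripper_force: 24.7
```

Run:
```python
from h import *
shot("scene","l");shot("top","lt");goto(604.2,-40.5,120,8)
s=telemetry.read_state()["tool_pos"];u=proj("scene",s-[0,0,15]);v=proj("top",s-[0,0,15]);print(u,v)
b=cv2.imread("pics/l.png");c=[int(max(0,u[0]-60)),int(max(0,u[1]-60))];b=b[c[1]:c[1]+150,c[0]:c[0]+150]
t=cv2.imread("pics/lt.png");d=[int(v[0]-60),int(v[1]-50)];t=t[d[1]:d[1]+150,d[0]:d[0]+150]
print(c,d);cv2.imwrite("pics/l2.png",cv2.resize(np.hstack([b,t]),(800,400),interpolation=cv2.INTER_CUBIC))
```

```text
t 4.15 pos [433.8 110.  121.1] yaw 8.07 w 20.8 q6 1.5 f [-0.2 -0.4 -0.2] tq [-0.    0.03  0.03]
move [-0.4323  0.3689  0.0033] turn 0.0011
[240.51200201 228.34452439] [237.02356985 238.04076354]
[180, 168] [177, 188]
```

View pics/l2.png

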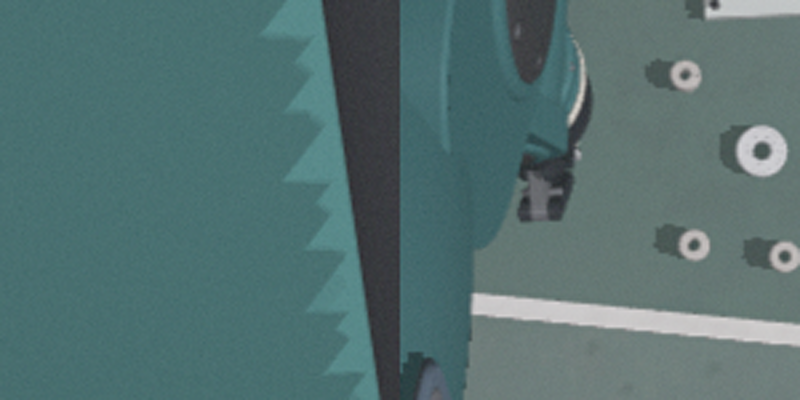

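The top half shows the arm covering the old bush spot, and the other look-alikes are untouched. The opening of 20.8 mm at 25 N says the bush is held. Carrying it over.

Emit:
{"fn": "jog_arm", "kwargs": {"targets": [[-0.08,0.07,0,0,1],[-0.17,0.145,0,0,1],[-0.26,0.22,0,0,1],[-0.34,0.29,0,0,1],[-0.4,0.342,0,0,1],[-0.432,0.369,0.01,0,1],[-0.432,0.369,0.01,0,1],[-0.432,0.369,0.01,0,1]]}}

```text
time_s: 4.95
tool_pos: [602.7, -39.7, 115.5]
ee_rot: [-2.058, -2.371, 0.002]
force: [-1.6, 0.4, -0.5]
gripper_width: 20.8
gripper_force: 24.7
```

```bash
python3 -c "
from h import *
goto(604.2,-40.5,38,8)"
```

```text
t 4.95 pos [602.7 -39.7 115.5] yaw 8.07 w 20.8 q6 1.23 f [-1.6  0.4 -0.5] tq [ 0.03 -0.06 -0.  ]
move [-0.0027  0.0037  0.1938] turn 0.0012
```

Emit:
{"fn": "jog_arm", "kwargs": {"targets": [[0,0,0.07,0,1],[0,0,0.13,0,1],[0,0,0.165,0,1],[0,0,0.18,0,1],[0,0,0.187,0,1],[0,0,0.187,0,1],[0,0,0.187,0,1]]}}

```text
time_s: 5.65
tool_pos: [604.2, -40.2, 42.5]
ee_rot: [2.059, 2.372, 0.001]
force: [-0.3, -0.8, -0.1]
gripper_width: 20.4
gripper_force: 24.7
```

```bash
python3 -c "
from h import *
goto(604.2,-40.5,37,8)"
```

```text
t 5.65 pos [604.2 -40.2  42.5] yaw 8.08 w 20.4 q6 1.23 f [-0.3 -0.8 -0.1] tq [-0.02  0.04 -0.04]
move [-0.0007 -0.0001  0.0137] turn 0.0013
```

Emit:
{"fn": "jog_arm", "kwargs": {"targets": [[0,0,0.005,0,1],[0,0,0.01,0,1],[0,0,0.0125,0,1],[0,0,0.0135,0,1],[0,0,0.0135,0,1]]}}

```text
time_s: 6.15
tool_pos: [604.0, -40.4, 37.0]
ee_rot: [2.059, 2.372, 0.0]
force: [-3.5, 0.9, 11.4]
gripper_width: 20.8
gripper_force: 25.8
```

Emit:
{"fn": "jog_arm", "kwargs": {"targets": [[0,0,-0.001,0,0.5],[0,0,-0.001,0,0.4],[0,0,-0.001,0,0.3],[0,0,-0.001,0,0.3],[0,0,-0.05,0,0.3],[0,0,-0.15,0,0.3],[0,0,-0.25,0,0.3],[0,0,-0.25,0,0.3]]}}

```text
time_s: 6.95
tool_pos: [606.1, -40.8, 141.1]
ee_rot: [2.055, 2.367, 0.006]
force: [0.6, -0.5, -0.7]
gripper_width: 59.7
gripper_force: 0.0
```

Emit:
{"fn": "jog_arm", "kwargs": {"targets": [[0.12,0,-0.02,-0.12,0.3],[0.24,0,-0.04,-0.24,0.3],[0.34,0,-0.05,-0.36,0.3],[0.34,0,-0.05,-0.48,0.3],[0.34,0,-0.05,-0.6,0.3],[0.34,0,-0.05,-0.72,0.3],[0.34,0,-0.05,-0.82,0.3],[0.34,0,-0.05,-0.82,0.3]]}}

```text
time_s: 7.75
tool_pos: [584.7, 94.3, 155.7]
ee_rot: [-0.883, -3.014, 0.0]
force: [-0.1, -0.5, -0.1]
gripper_width: 60.1
gripper_force: 0.0
```

Run:
```python
from h import *
shot("scene","p");shot("top","pt");goto(614.2,-115,82,57.4)
for n in("p","pt"):
    c="top" if n=="pt" else "scene"
    W=cloud(c,np.load(f"pics/{n}.npy"));x,y,z=W[...,0],W[...,1],W[...,2]
    for nm,m in(("bush",(np.hypot(x-604,y+40)<20)&(z>25)&(z<33)),("bar",(np.hypot(x-614,y+115)<30)&(z>85)&(z<105))):
        print(c,nm,m.sum(),np.nanmean(W[m],0).round(1) if m.any() else "", cv2.minAreaRect(W[m][:,:2].astype(np.float32)) if m.sum()>5 else "")
b=cv2.imread("pics/p.png")[130:240,230:370];t=cv2.imread("pics/pt.png")[110:220,270:410]
cv2.imwrite("pics/p2.png",cv2.resize(np.hstack([b,t]),(800,314),interpolation=cv2.INTER_CUBIC))
```

```text
t 7.85 pos [584.7  94.3 155.9] yaw 57.08 w 60.0 q6 0.6 f [ 0.4 -0.4 -0.3] tq [-0.01  0.03  0.  ]
move [-0.3462 -0.3991  0.1847] turn -0.0053
scene bush 0  
scene bar 0  
top bush 72 [601.8 -41.   28.3] ((601.5948486328125, -41.349510192871094), (20.07320213317871, 21.138458251953125), 33.34858322143555)
top bar 140 [ 613.1 -115.9   93.6] ((614.6280517578125, -116.31868743896484), (12.25633716583252, 42.08692169189453), 58.058223724365234)
```

View pics/p2.png

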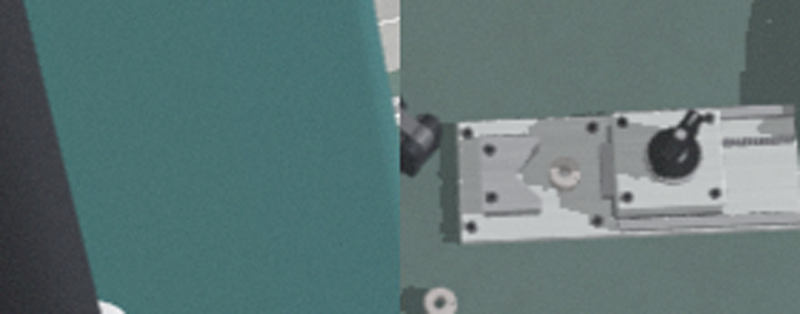

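Right half: the bush stands on the bed between the V and the jaw at crop (565,172), and the knob is at (675,150), unchanged. Going to the knob.

Emit:
{"fn": "jog_arm", "kwargs": {"targets": [[-0.06,-0.07,0,0,0.3],[-0.14,-0.16,0,0,0.3],[-0.22,-0.25,0,0,0.3],[-0.29,-0.335,0,0,0.3],[-0.33,-0.38,0,0,0.3],[-0.346,-0.399,0,0,0.3],[-0.346,-0.399,0.08,0,0.3],[-0.346,-0.399,0.14,0,0.3],[-0.346,-0.399,0.18,0,0.3],[-0.346,-0.399,0.18,0,0.3]]}}

```text
time_s: 8.85
tool_pos: [613.7, -113.7, 82.3]
ee_rot: [-0.886, -3.01, -0.0]
force: [-0.1, -0.6, -0.0]
gripper_width: 60.0
gripper_force: 0.0
```

```bash
python3 -c "
from h import *
goto(614.3,-115.3,82,57.4)"
```

```text
t 8.85 pos [ 613.7 -113.7   82.3] yaw 57.21 w 60.0 q6 0.26 f [-0.1 -0.6 -0. ] tq [-0.01 -0.02 -0.02]
move [-0.0034 -0.0026  0.0006] turn -0.0032
```

Emit:
{"fn": "jog_arm", "kwargs": {"targets": [[-0.003,-0.002,0,0,0.6],[-0.003,-0.002,0,0,0.8],[-0.003,-0.002,0,0,1],[-0.003,-0.002,0,0,1],[-0.003,-0.002,0,0,1],[-0.003,-0.002,0,0,1],[-0.003,-0.002,0,0,1]], "force": 25}}

```text
time_s: 9.55
tool_pos: [616.7, -115.2, 85.4]
ee_rot: [0.883, 3.012, 0.004]
force: [4.5, 8.2, 3.1]
gripper_width: 11.9
gripper_force: 24.4
```

```bash
cat >> h.py <<'E'
def st():
    "state in stage axes: force along stage x,y; torque about z; s = position along stage y"
    s=telemetry.read_state();c,q=np.cos(np.radians(8)),np.sin(np.radians(8));p=s["tool_pos"];f=s["force"]
    d=p[:2]-[610.8,-87]
    print("lat %.1f s %.1f"%(d@[c,q],d@[-q,c]),"fx %.1f fy %.1f fz %.1f"%(f[:2]@[c,q],f[:2]@[-q,c],f[2]),"tq",s["ft_torque"].round(3))
E
python3 -c "
from h import *
st();goto(614.3,-115.3,82,57.4)"
```

```text
lat 1.9 s -28.7 fx 5.6 fy 7.5 fz 3.1 tq [ 1.547 -0.727  0.168]
t 9.55 pos [ 616.7 -115.2   85.4] yaw 57.32 w 11.9 q6 0.25 f [4.5 8.2 3.1] tq [ 1.55 -0.73  0.17]
move [ 0.0048 -0.0034  0.0084] turn -0.0014
```

Emit:
{"fn": "jog_arm", "kwargs": {"targets": [[0,0,0,0,1],[0,0,0,0,1],[0,0,0,0,1]]}}

```text
time_s: 9.85
tool_pos: [616.7, -115.2, 85.4]
ee_rot: [0.883, 3.012, 0.004]
force: [4.8, 7.2, 3.6]
gripper_width: 11.3
gripper_force: 24.4
```

```bash
python3 -c "
from h import *
st();goto(614.3,-115.3,82,57.4)"
```

```text
lat 1.9 s -28.7 fx 5.7 fy 6.5 fz 3.6 tq [ 1.512 -0.759  0.196]
t 9.85 pos [ 616.7 -115.2   85.4] yaw 57.32 w 11.3 q6 0.25 f [4.8 7.2 3.6] tq [ 1.51 -0.76  0.2 ]
move [ 0.0049 -0.0035  0.0084] turn -0.0013
```

Emit:
{"fn": "jog_arm", "kwargs": {"targets": [[0,0.002,0,0,1],[0,0.004,0,0,1],[0,0.004,0,0,1],[0,0.004,0,0,1]]}}

```text
time_s: 10.25
tool_pos: [616.8, -114.9, 85.4]
ee_rot: [0.885, 3.013, -0.0]
force: [-1.4, 0.3, 5.8]
gripper_width: 12.1
gripper_force: 24.5
```

```bash
python3 -c "
from h import *
st();goto(614.3,-115.3,82,57.4)"
```

```text
lat 2.1 s -28.5 fx -1.4 fy 0.5 fz 5.8 tq [0.126 0.336 0.08 ]
t 10.25 pos [ 616.8 -114.9   85.4] yaw 57.26 w 12.1 q6 0.26 f [-1.4  0.3  5.8] tq [0.13 0.34 0.08]
move [ 0.0048 -0.0043  0.0084] turn -0.0023
```

Grip on the knob is centred and the forces are near zero. Turning with 18 mm/rad of travel, 30° per call.

Emit:
{"fn": "jog_arm", "kwargs": {"targets": [[0.0015,0.0018,0,0.05,1],[0.0031,0.0036,0,0.1,1],[0.0046,0.0054,0,0.15,1],[0.0062,0.0071,0,0.2,1],[0.0077,0.0089,0,0.25,1],[0.0092,0.0107,0,0.3,1],[0.0108,0.0125,0,0.35,1],[0.0123,0.0143,0,0.4,1],[0.0138,0.0161,0,0.45,1],[0.0154,0.0179,0,0.5,1]], "force": 45}}

```text
time_s: 11.25
tool_pos: [615.1, -105.8, 85.3]
ee_rot: [1.638, 2.679, -0.001]
force: [-3.4, -1.9, 8.4]
gripper_width: 11.3
gripper_force: 48.9
```

```bash
cat >> h.py <<'E'
def step(deg,extra=(0,0),dz=0):
    "numbers for a further turn of deg with carriage feed; extra = lateral,s correction mm"
    from scipy.spatial.transform import Rotation as Ro
    s=telemetry.read_state();R=Ro.from_rotvec(s["ee_rot"]).as_matrix();c,q=np.cos(np.radians(8)),np.sin(np.radians(8))
    v=extra[0]*np.array([c,q,0])+(extra[1]+18*np.radians(deg))*np.array([-q,c,0])
    st();print("yaw",np.degrees(np.arctan2(R[1,1],R[0,1])).round(2),"w",round(s["gripper_width"],1),"move",(R.T@v/400).round(4),"turn",round(deg/60,3))
E
python3 -c "
from h import *
step(30)"
```

```text
lat 1.7 s -19.2 fx -3.6 fy -1.4 fz 8.4 tq [-0.305  0.852  0.179]
yaw 27.13 w 11.3 move [ 0.0223  0.0077 -0.    ] turn 0.5
```

Emit:
{"fn": "jog_arm", "kwargs": {"targets": [[0.0023,0.0006,-0.001,0.05,1],[0.0045,0.0013,-0.002,0.1,1],[0.0068,0.002,-0.002,0.15,1],[0.0091,0.0026,-0.002,0.2,1],[0.0113,0.0033,-0.002,0.25,1],[0.0136,0.0039,-0.002,0.3,1],[0.0159,0.0046,-0.002,0.35,1],[0.0182,0.0052,-0.002,0.4,1],[0.0204,0.0059,-0.002,0.45,1],[0.0227,0.0065,-0.002,0.5,1]]}}

```text
time_s: 12.25
tool_pos: [613.3, -96.5, 85.5]
ee_rot: [2.276, 2.164, -0.001]
force: [0.4, -3.0, -0.7]
gripper_width: 11.3
gripper_force: 47.5
```

```bash
python3 -c "
from h import *
step(30)"
```

```text
lat 1.2 s -9.7 fx 0.0 fy -3.1 fz -0.7 tq [-0.433  0.15   0.064]
yaw -2.88 w 11.3 move [ 0.0231 -0.0044 -0.    ] turn 0.5
```

Emit:
{"fn": "jog_arm", "kwargs": {"targets": [[0.0019,-0.0004,0,0.05,1],[0.0041,-0.0008,0,0.1,1],[0.0063,-0.0012,0,0.15,1],[0.0086,-0.0016,0,0.2,1],[0.0108,-0.002,0,0.25,1],[0.013,-0.0025,0,0.3,1],[0.0152,-0.0029,0,0.35,1],[0.0175,-0.0033,0,0.4,1],[0.0197,-0.0037,0,0.45,1],[0.0219,-0.0042,0,0.5,1]]}}

```text
time_s: 13.25
tool_pos: [611.6, -87.1, 85.5]
ee_rot: [-2.759, -1.502, 0.0]
force: [-2.4, 1.4, 2.6]
gripper_width: 11.5
gripper_force: 47.9
```

Run:
```python
from h import *
step(10)
im,d=shot("top","k");W=cloud("top",d);x,y,z=W[...,0],W[...,1],W[...,2]
m=(np.hypot(x-601,y+28)<30)&(z>25.5)&(z<33);print(m.sum(),np.nanmean(W[m],0))
cv2.imwrite("pics/k2.png",cv2.resize(cv2.imread("pics/k.png")[120:210,270:390],(800,600),interpolation=cv2.INTER_CUBIC))
```

```text
lat 0.8 s -0.2 fx -2.2 fy 1.7 fz 2.6 tq [0.354 0.571 0.203]
yaw -32.85 w 11.5 move [ 0.0059 -0.0051  0.    ] turn 0.167
0 [nan nan nan]<stdin>:4: RuntimeWarning: Mean of empty slice
```

View pics/k2.png

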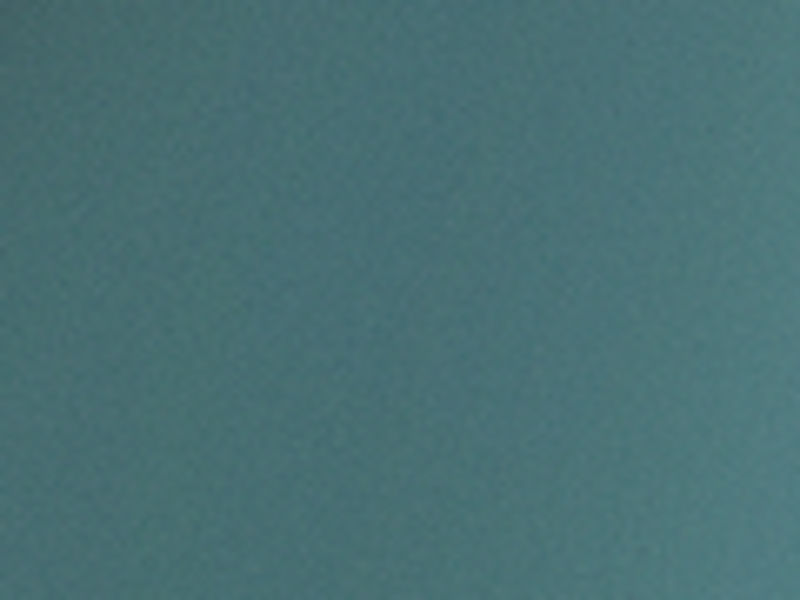

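The picture only shows the arm covering the work, so torque has to serve as the gauge. About 29° remains by geometry, so smaller steps now.

Emit:
{"fn": "jog_arm", "kwargs": {"targets": [[0.0018,-0.0015,0,0.05,1],[0.0035,-0.0031,0,0.1,1],[0.0053,-0.0046,0,0.15,1],[0.0071,-0.0061,0,0.2,1],[0.0088,-0.0077,0,0.25,1],[0.0106,-0.0092,0,0.3,1]]}}

```text
time_s: 13.9
tool_pos: [610.7, -81.4, 85.4]
ee_rot: [-2.959, -1.054, 0.001]
force: [-4.4, 4.3, 4.4]
gripper_width: 11.7
gripper_force: 48.3
```

```bash
python3 -c "
from h import *
step(3)"
```

```text
lat 0.7 s 5.6 fx -3.8 fy 4.9 fz 4.4 tq [0.739 0.924 0.168]
yaw -50.78 w 11.7 move [ 0.0012 -0.002   0.    ] turn 0.05
```

Emit:
{"fn": "jog_arm", "kwargs": {"targets": [[0.0003,-0.0031,-0.001,0.015,1],[0.0006,-0.0038,-0.001,0.033,1],[0.0009,-0.0045,-0.001,0.05,1],[0.0009,-0.0045,-0.001,0.05,1]]}}

```text
time_s: 14.3
tool_pos: [610.4, -80.2, 85.5]
ee_rot: [2.986, 0.977, 0.0]
force: [0.3, -0.6, -3.3]
gripper_width: 11.3
gripper_force: 47.0
```

```bash
python3 -c "
from h import *
step(3)"
```

```text
lat 0.5 s 6.7 fx 0.3 fy -0.6 fz -3.3 tq [-0.129 -0.027 -0.004]
yaw -53.75 w 11.3 move [ 0.0011 -0.0021 -0.    ] turn 0.05
```

Emit:
{"fn": "jog_arm", "kwargs": {"targets": [[0.0004,-0.0007,0,0.017,1],[0.0007,-0.0014,0,0.033,1],[0.0011,-0.0021,0,0.05,1],[0.0011,-0.0021,0,0.05,1]]}}

```text
time_s: 14.7
tool_pos: [610.3, -79.2, 85.5]
ee_rot: [3.01, 0.898, 0.0]
force: [2.3, -1.2, -3.5]
gripper_width: 10.9
gripper_force: 46.9
```

```bash
python3 -c "
from h import *
step(3)"
```

```text
lat 0.5 s 7.8 fx 2.1 fy -1.5 fz -3.5 tq [-0.193 -0.13  -0.027]
yaw -56.79 w 10.9 move [ 0.001  -0.0021 -0.    ] turn 0.05
```

Emit:
{"fn": "jog_arm", "kwargs": {"targets": [[0.0003,-0.0007,0,0.017,1],[0.0006,-0.0014,0,0.033,1],[0.001,-0.002,0,0.05,1],[0.0013,-0.0027,0,0.067,1]]}}

```text
time_s: 15.1
tool_pos: [610.0, -78.0, 85.5]
ee_rot: [-3.04, -0.791, -0.0]
force: [0.7, -0.9, -4.6]
gripper_width: 11.6
gripper_force: 47.1
```

```bash
python3 -c "
from h import *
step(3)"
```

```text
lat 0.5 s 9.1 fx 0.5 fy -1.0 fz -4.6 tq [-0.117 -0.208  0.127]
yaw -60.84 w 11.6 move [ 0.0009 -0.0022  0.    ] turn 0.05
```

Emit:
{"fn": "jog_arm", "kwargs": {"targets": [[0.0003,-0.0007,0.001,0.017,1],[0.0006,-0.0014,0.001,0.033,1],[0.0008,-0.0018,0.001,0.042,1]]}}

```text
time_s: 15.4
tool_pos: [610.0, -77.2, 85.4]
ee_rot: [3.057, 0.725, 0.0]
force: [-1.8, -0.9, 4.5]
gripper_width: 11.5
gripper_force: 48.5
```

```bash
python3 -c "
from h import *
step(3)"
```

```text
lat 0.6 s 9.8 fx -1.9 fy -0.7 fz 4.5 tq [0.012 0.452 0.311]
yaw -63.33 w 11.5 move [ 0.0008 -0.0022 -0.    ] turn 0.05
```

Emit:
{"fn": "jog_arm", "kwargs": {"targets": [[0,0,0,0,1],[0,0,0,0,1]]}}

```text
time_s: 15.6
tool_pos: [610.0, -77.2, 85.4]
ee_rot: [3.056, 0.726, 0.0]
force: [-2.5, -0.7, 6.2]
gripper_width: 11.0
gripper_force: 48.5
```

```bash
python3 -c "
from h import *
step(1)"
```

```text
lat 0.6 s 9.8 fx -2.5 fy -0.3 fz 6.2 tq [0.099 0.536 0.166]
yaw -63.27 w 11.0 move [ 0.0003 -0.0007 -0.    ] turn 0.017
```

Emit:
{"fn": "jog_arm", "kwargs": {"targets": [[0.0002,-0.0006,-0.001,0.012,1]]}}

```text
time_s: 15.7
tool_pos: [609.9, -77.0, 85.5]
ee_rot: [3.061, 0.706, -0.0]
force: [0.3, -1.0, -2.7]
gripper_width: 11.1
gripper_force: 47.6
```

```bash
python3 -c "
from h import *
step(1)"
```

```text
lat 0.5 s 10.0 fx 0.1 fy -1.0 fz -2.7 tq [-0.178 -0.168  0.461]
yaw -64.01 w 11.1 move [ 0.0002 -0.0007 -0.    ] turn 0.017
```

Emit:
{"fn": "jog_arm", "kwargs": {"targets": [[0.0002,-0.0006,0,0.012,1]]}}

```text
time_s: 15.8
tool_pos: [609.9, -76.9, 85.4]
ee_rot: [3.065, 0.686, -0.0]
force: [0.4, -1.2, 0.9]
gripper_width: 11.4
gripper_force: 48.7
```

```bash
python3 -c "
from h import *
step(1)"
```

```text
lat 0.6 s 10.2 fx 0.2 fy -1.2 fz 0.9 tq [-0.302  0.104  0.501]
yaw -64.76 w 11.4 move [ 0.0002 -0.0008 -0.    ] turn 0.017
```

Emit:
{"fn": "jog_arm", "kwargs": {"targets": [[0,0,0,0,1]]}}

```text
time_s: 15.9
tool_pos: [609.9, -76.8, 85.4]
ee_rot: [3.065, 0.687, -0.0]
force: [-0.0, -1.7, -0.4]
gripper_width: 11.3
gripper_force: 48.3
```

```bash
python3 -c "
from h import *
step(1)"
```

```text
lat 0.5 s 10.2 fx -0.3 fy -1.6 fz -0.4 tq [-0.267  0.089  0.449]
yaw -64.75 w 11.3 move [ 0.0002 -0.0008 -0.    ] turn 0.017
```

Emit:
{"fn": "jog_arm", "kwargs": {"targets": [[0,0,0,0,1]]}}

```text
time_s: 16.0
tool_pos: [609.9, -76.8, 85.4]
ee_rot: [3.065, 0.688, -0.0]
force: [-0.7, -1.9, 1.7]
gripper_width: 11.4
gripper_force: 48.2
```

```bash
python3 -c "
from h import *
step(1)"
```

```text
lat 0.5 s 10.2 fx -0.9 fy -1.8 fz 1.7 tq [-0.294  0.053  0.408]
yaw -64.71 w 11.4 move [ 0.0002 -0.0007 -0.    ] turn 0.017
```

Torque held at about 0.42 N m, so about 15 N of clamping where the geometry expects home. Letting go and lifting away.

Emit:
{"fn": "jog_arm", "kwargs": {"targets": [[0,0,0,0,0.7],[0,0,0,0,0.4],[0,0,0,0,0.3],[0,0,0,0,0.3],[0,0,-0.08,0,0.3],[0,0,-0.18,0,0.3],[0,0,-0.28,0,0.3],[0,0,-0.28,0,0.3]]}}

```text
time_s: 16.8
tool_pos: [611.8, -77.2, 202.6]
ee_rot: [3.062, 0.687, 0.011]
force: [0.5, 0.1, -1.0]
gripper_width: 60.0
gripper_force: 0.0
```

```bash
python3 -c "
from h import *
goto(480,210,200,-60)"
```

```text
t 16.8 pos [611.8 -77.2 202.6] yaw -64.72 w 60.0 q6 2.44 f [ 0.5  0.1 -1. ] tq [ 0.   -0.01  0.02]
move [ 0.0088 -0.79    0.0027] turn -0.0786
```

Emit:
{"fn": "jog_arm", "kwargs": {"targets": [[0,-0.1,0,0,0.3],[0,-0.2,0,0,0.3],[0,-0.3,0,0,0.3],[0,-0.4,0,0,0.3],[0,-0.5,0,0,0.3],[0,-0.6,0,0,0.3],[0,-0.7,0,0,0.3],[0,-0.75,0,0,0.3],[0,-0.78,0,0,0.3],[0,-0.78,0,0,0.3]]}}

```text
time_s: 17.8
tool_pos: [476.2, 206.1, 197.2]
ee_rot: [-3.065, -0.69, 0.0]
force: [-0.2, -0.4, 0.3]
gripper_width: 60.1
gripper_force: 0.0
```

Run:
```python
from h import *
im,d=shot("top","e");W=cloud("top",d);x,y,z=W[...,0],W[...,1],W[...,2]
for n,m in(("bar",(np.hypot(x-610,y+80)<35)&(z>85)&(z<105)),("block",(abs(x-610)<60)&(y>-200)&(y<40)&(z>40)&(z<50)),("bushtop",(np.hypot(x-599,y+19)<9)&(z>25)&(z<33))):
    print(n,m.sum(),cv2.minAreaRect(W[m][:,:2].astype(np.float32)) if m.any() else "")
cv2.imwrite("pics/e2.png",cv2.resize(cv2.imread("pics/e.png")[130:210,270:390],(800,533),interpolation=cv2.INTER_CUBIC))
st()
```

```text
bar 144 ((609.0335083007812, -78.84303283691406), (41.58985137939453, 12.241641998291016), 27.41483497619629)
block 956 ((609.0010986328125, -75.8872299194336), (72.8218994140625, 78.08543395996094), 7.88909387588501)
bushtop 45 ((599.113525390625, -19.11956024169922), (17.233875274658203, 14.410594940185547), 5.454577922821045)
lat -92.1 s 308.1 fx -0.4 fy -0.0 fz -1.3 tq [ 0.049 -0.034  0.037]
```

View pics/e2.png

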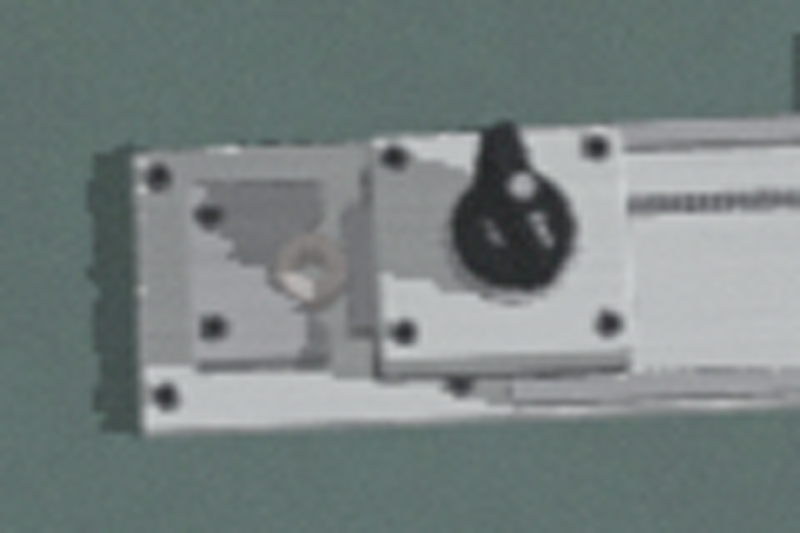

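The crop shows the bush standing in the V at (310,270), with the jaw's face against it at (348,265) and the knob bar at (510,200). I check for spring-back once with the second camera.

Run:
```python
from h import *
shot("scene","e_s")
for c,n,k in(("top","top0",0),("top","pt",0),("top","e",1),("scene","scene0",0),("scene","e_s",1)):
    W=cloud(c,np.load(f"pics/{n}.npy"));x,y,z=W[...,0],W[...,1],W[...,2]
    cx,cy=((614.5,-115),(609.5,-78))[k]
    P=W[(np.hypot(x-cx,y-cy)<35)&(z>88)&(z<105)][:,:2].astype(np.float32)
    if len(P)<5: print(n,"none");continue
    _,v=cv2.PCACompute(P,None);v=v[0];r=cv2.minAreaRect(P)
    print(n,len(P),"pca",np.degrees(np.arctan2(v[1],v[0]))%180,"rect",np.round(r[2],1),np.round(r[0],1))
    B=W[(np.hypot(x-599.5,y+18)<13)&(z>26.5)&(z<33)];print(" bush",len(B),B.mean(0).round(1) if len(B) else "", (np.ptp(B,0).round(1) if len(B) else ""))
```

```text
top0 131 pca 147.66783 rect 57.4 [ 614.6 -116.3]
 bush 0  
pt 131 pca 148.03374 rect 58.1 [ 614.8 -116.4]
 bush 2 [601.6 -30.2  28.7] [2.3 0.2 0.5]
e 136 pca 27.521973 rect 27.4 [609.1 -78.9]
 bush 63 [601.2 -19.3  28.8] [20.7 21.3  5.3]
scene0 95 pca 146.5666 rect 58.3 [ 614.1 -113.5]
 bush 0  
e_s none
```

```bash
python3 -c "
from h import *
print(order.finish_job())"
```

```text
the job is handed in; nothing more can be done
None
```

The job is handed in; the result of the judging was not shown. The leftmost bush stands home in the V, within about 1 mm of its seat by the top camera, clamped to about 15–20 N (estimated from wrist torque; force left after letting go not measured), and the arm is clear.

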